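Clear the tin tipper and send a tin into its lane with the joystick

ROBOT

A 7-joint arm with a two-finger parallel gripper is mounted at the origin on the work surface. World frame = base frame: x ahead of the robot, y to its left, z up, the work surface at z = 0. Lengths are in m, angles in degrees, forces in N, time in s.
With the tool pointing down it reaches from about 0.425 to 0.875 m from the base axis. Payload 8.4 kg.
Tool frame: the origin (TCP) lies midway between the tips of the shut fingers; the grasp point (between the pads) lies 19 mm behind it; z points along the fingers, y is the direction in which the jaws open and shut (so a half turn about z gives the same grasp; the last joint's range is limited). The gripper opens to 85 mm and grips with 20 to 120 N. Pads are 22 mm wide; open, the fingers measure 114 mm over their backs; the gripper's body (76 mm by 85 mm) begins 54 mm behind the grasp point. The pads swing forward as they close: fully open they stand 13 mm farther back than shut.
Start: joints at [-71.746, 19.091, 2.286, 83.961, -0.768, 76.965, -3.352], TCP at [0.264, 0.594, 0.231] pointing down, gripper open.
Joint ranges: [-147.57, 147.57], [-21.85, 119.76], [-74.77, 79.35], [14.55, 137.4], [-85.83, 265.84], [4.83, 119.75], [-152.11, 152.11]. Speed limits (degrees/s): [127.2, 127.2, 159.86, 159.86, 180, 180, 180].

INTERFACE

Orientations are given as a 3x3 rotation matrix whose columns are the frame's x, y, z axes.
In Python, from station import * gives the robot as it stands.
- The arm moves only by the tool jog_arm, never from a script. Its arguments are lists of equal length, an entry for each row: "delta_pos": the shift along the tool's x, y, z in cm, a list of three; "angular": the turn, a rotation vector about the tool's x, y, z in degrees, a list of three. A call has 1 to 8 rows; each row is the pose to reach, as a shift and turn from the pose commanded when the call began, along the tool's axes at that moment; what a row does not reach only later rows make up. A row lasts 1/12 s, in which the tool goes at most 41.7 mm and 7.16 degrees, less where a joint would pass 70% of its speed; a pose out of reach is approached as far as the arm can. A call with a gripper value outside its range is refused whole. "grip" is the opening, from -1 (shut) to 1 (fully open), so that 0 is half open, set as the call begins (left out, the last holds). The fingers move at their own pace and stop on an object; "force" is the grip in N (left out, the last holds). Time passes only in rows, so rows that repeat a pose let the fingers close. It gives the time, the measured TCP pose, the force and the opening at its end, in the units of the state.
- read_state(): the state, without advancing time (a new reading comes with each control period).
- camera(name): name is "side" or "top"; returns the picture (480x640x3 uint8, blue, green, red); there is no depth.
- camera_params(name): a dict with "intrinsics" (3x3 intrinsics, pixels), "T" (4x4, takes a point from camera to world coordinates). Camera axes: x right, y down, z forward; pixel columns grow to the right and rows downward; lengths in m; the calibration is good to about 2 mm. A picture is of the moment at which its call begins. camera_params takes no time and is no camera call.
- finish_job(): hands the job in, once; it reports no verdict.
Trained networks look in the newest picture that a camera, given by its name, has taken for a name from the list of things; names that differ only in an ending like _2 or _b are one class to them, and where a whole thing is asked for, a point or a joint stands for the part that bears it (a point fixed in the world has none). Each returns a list of dicts, best first, with "p" (0 to 1); they miss things now and then, are a little off and sometimes report something else, mostly with a low value. They report only what shows in the picture. A call takes as long as a camera call.
- silhouettes(query, camera): "pixels" (480x640 bool, what is visible of it) and "extent" ([left, top, right, bottom] in pixels, round what is visible of it).
The state is a dict: "time": time; "q": joint angles; "dq": joint speeds; "joint_efforts": joint torques, N m; "eef_pos": TCP position; "orientation": TCP orientation; "contact_force": force on the tool from outside, world axes, zero at the start; "wrist_torque": the same for the moment, N m; "opening": finger opening in m.
Only numpy, scipy, OpenCV 4.12 (cv2) and the standard library are available. Lean on these libraries where they do the work, as an engineer would, in place of code of your own. Each camera call takes 0.05 s, during which the arm holds its last target.

TASK

The rocking cradle of the tin sorter is blocked by a piece of steel channel: put the channel in the open grey box, then lay the tin that is lying on the bench into the cradle, lengthwise, and let go of it. Push the joystick over towards the side whose lane already holds the tin of the same length, hold it there until the tin has rolled down into that lane and lies still, and let the stick go back to centre. The tin must be tipped in, not put into the lane by hand; leave the jug, the standing cans and the tins already in the lanes where they are.

Things in the scene. Friction and masses are not known exactly. Their poses are not given: they have to be found in the camera images.
- tipper: Tin sorter, fixed, 200 mm along its x, 436 mm along its y; origin at the centre of its underside on the bench. A rocking cradle in its middle, an open sloping lane at its +y side and one at its -y side. One lane holds a long tin, the other a short one; which is which varies.
- cradle_axis (a point): Middle of the cradle's level pivot axis (along the sorter's x, 100 mm above the bench). Two steel V rests, 24 mm wide, at x = -48 and +48 mm, with an open 72 mm gap between for fingers (nothing above z = 68 mm there). Each V is lowest on the axis and rises 10 degrees to lips at y = -60 and +60 mm. A 56 mm tin lying in it along x has its centre 28 mm above this point.
- lane_plus (a point): Middle of the floor of the sorter's +y lane, 142 mm from the cradle's axis. The lane is 180 mm wide between low walls and slopes down 8 degrees from y = 70 mm (z = 82 mm) to an end stop at y = 215 mm (top at z = 113 mm). The stick leaned to + tips the cradle to this lane, by the same angle as the stick; a tin in the cradle rolls out beyond about 0.25 rad and lies still within 2 s.
- lane_minus (a point): Middle of the floor of the sorter's -y lane, the mirror image of the +y lane. The stick leaned to - tips the cradle to this lane.
- station: Joystick station, fixed box 80 x 80 mm, 36 mm high, between the robot and the sorter; origin at the centre of its underside on the bench. The stick stands straight up from a pivot 35 mm above the bench at its centre and leans only along the station's y. Its yaw may differ from the sorter's by up to 0.3 rad.
- stick_ball (a point): Centre of the black ball, 36 mm in diameter, on top of the stick's 12 mm steel shaft; 120 mm from the pivot, so 155 mm above the bench when centred.
- stick (a joint): Lean of the stick in rad: 0 centred (spring), + towards the station's +y, - towards its -y, stops at 0.45 either way. The spring is 1.6 N m/rad: about 5.5 N sideways at the ball for 0.4 rad, where the ball has moved 47 mm sideways and 9 mm down. Let go, it swings back to centre by itself.
- channel_mid (a point): Centre (half-way up) of the loose steel channel: 120 mm along its x, 40 mm wide, 25 mm high, flat side up with four dark holes, 0.25 kg. It starts lying lengthwise in the cradle, its centre about 116 mm above the bench.
- scrap: Open grey plastic box, fixed, 140 mm (its x) by 170 mm (its y), 55 mm high, walls and floor 5 mm; origin at the centre of its underside on the bench.
- tin_mid (a point): Centre of the loose tin lying on the bench, plain steel, 150 mm along its x axis, 56 mm in diameter, a grey spout at the +x end, about 0.35 kg; its centre is 28 mm above the bench.
- lane_long_mid (a point): Centre of the long steel tin, 150 mm by 56 mm, that lies against the end stop of one of the lanes, along the sorter's x.
- lane_short_mid (a point): Centre of the short steel tin, 95 mm by 56 mm, that lies against the end stop of the other lane, along the sorter's x.
- jug: Bystander: white plastic jug, 74 mm in diameter with a handle, 130 mm high, standing near the lying tin; origin at the centre of its underside.
- spare: Bystander: short steel tin, 56 mm in diameter, 95 mm high, standing upright beside the joystick station; origin at the centre of its underside.
- oblong: Bystander: oblong steel can, 45 x 56 mm, 107 mm high with its white cap, standing at the other side of the station; origin at the centre of its underside.

How it is judged:
By the outcome, as a careful person would: the job done as asked, in the order asked, and still so for the second after the job is handed in, with the robot touching nothing.
It also fails if it takes over 72 s, if anything falls off the work surface, if the arm or the gripper's body presses on something with over 40 N, if the wrist force passes 120 N, or if a joint passes its speed limit or range.

## Working session

There is one attempt and no reset: what is moved stays moved. The work goes in short steps, Python scripts to look and compute and a tool call to move; the robot and the scene stay as the last step left them, time stands still between calls to the robot, and variables do not carry over. Pictures are saved under pics/ and viewed, and the job is handed in when it is done.

Besides the shell and the picture viewer there is one more tool, called by a JSON object that holds its "op" and its "data", one argument or row to a line. jog_arm: Moves the arm, as the interface text tells. Its arguments: {"type":"object","properties":{"delta_pos":{"type":"array","items":{"type":"array","items":{"type":"number"}}},"angular":{"type":"array","items":{"type":"array","items":{"type":"number"}}},"grip":{"type":"number"},"force":{"type":"number"}},"required":["delta_pos","angular"]}

```bash
ls; mkdir -p pics
python3 - <<'E'
from station import *
import cv2,numpy as np
s=read_state();print(s)
for n in("top","side"):
    cv2.imwrite(f"pics/{n}0.png",camera(n));p=camera_params(n);print(n,p)
E
```

```text
pics
{'time': 0.0, 'q': array([-71.74495085,  19.13247255,   2.28431176,  84.01132528,
        -0.76614257,  76.96543496,  -3.35093622]), 'dq': array([-0.02002705, -0.06604429,  0.02758089, -0.10577268,  0.04007115,
        0.03105285,  0.10312527]), 'joint_efforts': array([-4.74228545e-04, -6.58566856e+01,  1.36546221e+00, -4.05556440e+01,
        1.68812909e-02,  1.26693951e-02,  9.36644341e-06]), 'eef_pos': array([0.26359124, 0.59365375, 0.23041088]), 'orientation': array([[-9.13983157e-01,  4.05751771e-01, -5.37682360e-04],
       [ 4.05752104e-01,  9.13981852e-01, -1.55042879e-03],
       [-1.37657309e-04, -1.63523155e-03, -9.99998654e-01]]), 'contact_force': array([-0.22858259,  0.39877745, -0.63448437]), 'wrist_torque': array([0.03992493, 0.04020931, 0.00124241]), 'opening': 0.08557910499765028}
top {'intrinsics': array([[434.48038599,   0.        , 323.97487548],
       [  0.        , 434.48038599, 242.96437282],
       [  0.        ,   0.        ,   1.        ]]), 'T': array([[ 0.01666556, -0.98731728,  0.1578824 ,  0.29471598],
       [-0.99983716, -0.01754927, -0.00420472, -0.01854385],
       [ 0.00692212, -0.15778662, -0.98744897,  1.17678636],
       [ 0.        ,  0.        ,  0.        ,  1.        ]])}
side {'intrinsics': array([[497.42238043,   0.        , 321.51243011],
       [  0.        , 497.42238043, 241.30603496],
       [  0.        ,   0.        ,   1.        ]]), 'T': array([[ 0.71112142, -0.5084395 ,  0.4855879 , -0.091075  ],
       [-0.70304674, -0.51977008,  0.48534972, -0.58484797],
       [ 0.00562309, -0.68653357, -0.72707637,  0.9764975 ],
       [ 0.        ,  0.        ,  0.        ,  1.        ]])}
```

View pics/top0.png

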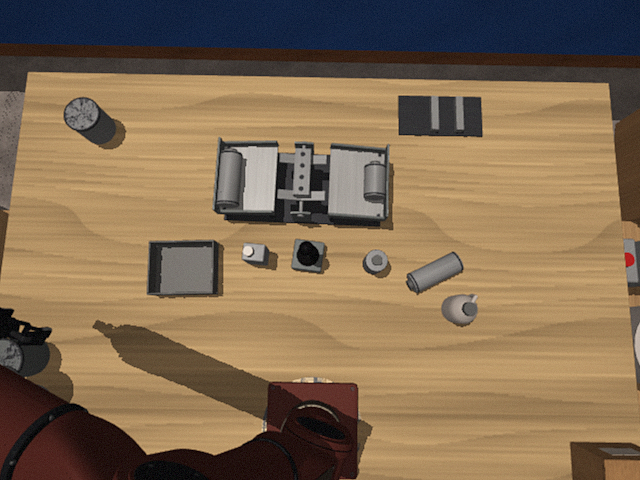

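View pics/side0.png

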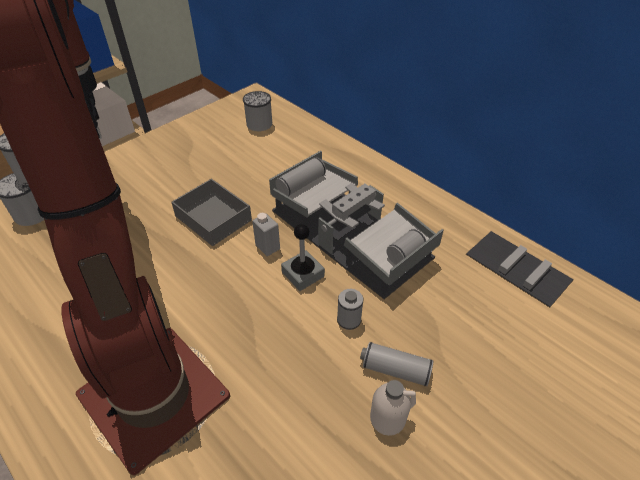

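The top view shows the sorter at about (302,182). The long tin is in the left lane (228,178) and the short one in the right lane (375,182). The channel is at (303,172), the box at (184,268), the station and stick at (308,254), the loose tin at (435,272) and the jug at (460,310).

```bash
cat > h.py <<'E'
from station import *
import cv2,numpy as np
P={n:camera_params(n) for n in("top","side")}
def ray(c,u,v,z):
    p=P[c];T=p["T"];d=T[:3,:3]@np.linalg.solve(p["intrinsics"],[u,v,1.]);o=T[:3,3]
    return o+d*(z-o[2])/d[2]
def proj(c,X):
    p=P[c];T=p["T"];q=T[:3,:3].T@(np.asarray(X,float)-T[:3,3]);q=p["intrinsics"]@q;return q[:2]/q[2]
def rect(c,m,z):
    "min-area rect of mask, projected on plane z"
    pts=cv2.findContours(m.astype(np.uint8),cv2.RETR_EXTERNAL,cv2.CHAIN_APPROX_NONE)[0]
    pts=max(pts,key=cv2.contourArea)[:,0]
    W=np.array([ray(c,u,v,z)[:2] for u,v in pts],np.float32)
    (cx,cy),(w,h),a=cv2.minAreaRect(W*1000)
    if w<h:w,h,a=h,w,a+90
    return np.round([cx,cy,w,h],1),round((a+90)%180-90,1)
E
python3 - <<'E'
from h import *
H=dict(tipper=.1,station=.036,stick_ball=.155,channel_mid=.1285,scrap=.055,tin_mid=.028,lane_long_mid=.1,lane_short_mid=.1,jug=.06,spare=.095,oblong=.107)
for c in("top","side"):
  im=camera(c);
  for n,z in H.items():
    r=silhouettes(n,c)
    for d in r[:2]:
        m=np.asarray(d["pixels"]);print(c,n,round(d["p"],2),[int(x) for x in d["extent"]],*rect(c,m,z))
        if d is r[0]:
            cs=cv2.findContours(m.astype(np.uint8),0,1)[0];cv2.drawContours(im,cs,-1,(0,0,255),1);cv2.putText(im,n[:6],(int(d["extent"][0]),int(d["extent"][1])),0,.35,(255,0,0))
  cv2.imwrite(f"pics/m_{c}.png",im)
E
```

```text
top tipper 0.77 [209, 140, 391, 224] [625.6  38.5 451.5 220.5] 88.0
top station 0.9 [288, 236, 325, 274] [445.2  20.7  84.1  79.7] -7.1
top stick_ball 0.46 [296, 239, 313, 257] [445.2  20.8  35.6  32. ] 46.0
top channel_mid 0.95 [292, 149, 309, 197] [644.1  37.1 122.7  41.1] -1.4
top scrap 0.82 [147, 235, 219, 294] [405.  344.  183.1 143.4] -87.4
top tin_mid 0.93 [404, 250, 464, 292] [ 406.9 -315.9  160.7   55.9] -63.8
top lane_long_mid 0.77 [213, 150, 243, 206] [633.8 223.7 162.4  61.2] -1.4
top lane_short_mid 0.68 [366, 162, 383, 197] [ 635.7 -147.5  102.4   52.4] -2.3
top jug 0.58 [440, 292, 476, 320] [ 313.1 -368.4   98.8   73.1] -89.1
top spare 0.92 [358, 249, 383, 270] [ 424.7 -147.8   66.7   55.9] -57.3
top oblong 0.68 [240, 242, 269, 265] [437.2 148.3  66.5  52.2] 85.2
side tipper 0.57 [269, 149, 442, 300] [607.8  23.8 491.9 268.8] 88.4
side station 0.86 [283, 225, 326, 287] [458.6  47.9 213.7 101.7] 62.6
side stick_ball 0.66 [295, 222, 310, 263] [422.   -4.1 115.3  34.8] 46.4
side channel_mid 0.75 [334, 183, 374, 218] [635.4  26.3 137.5  58.4] -0.3
side scrap 0.91 [173, 179, 251, 248] [392.7 322.7 212.8 165.9] -87.8
side scrap 0.67 [271, 150, 442, 297] [641.4  54.3 514.9 277.1] 88.9
side tin_mid 0.74 [356, 343, 433, 384] [ 404.3 -314.9  152.1   67.4] -64.0
side lane_long_mid 0.71 [277, 158, 325, 196] [631.9 217.8 173.2  75.9] -1.1
side lane_short_mid 0.71 [389, 228, 429, 267] [ 629.1 -149.   124.1   51.6] -2.6
side jug 0.75 [370, 381, 414, 433] [ 307.5 -377.2  110.5   77. ] 12.5
side spare 0.58 [337, 291, 362, 327] [ 401.  -180.8  101.7   53.2] 41.3
side oblong 0.96 [254, 213, 281, 256] [413.4 110.  146.9  62.7] 56.1
```

View pics/m_top.png

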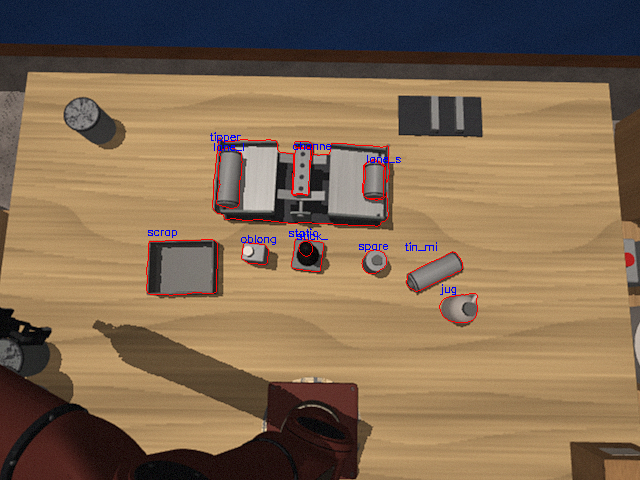

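View pics/m_side.png

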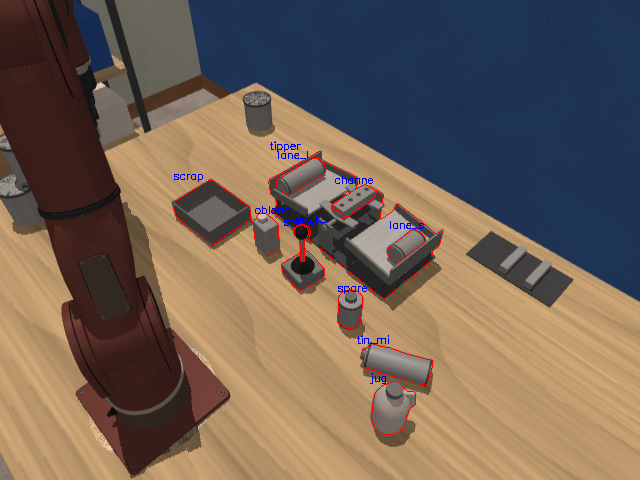

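Run:
```python
from h import *
im=cv2.imread("pics/top0.png")[125:285,195:405]
cv2.imwrite("pics/crop.png",cv2.resize(im,None,fx=3.8,fy=3.75,interpolation=cv2.INTER_CUBIC))
```

```text
(no output)
```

View pics/crop.png

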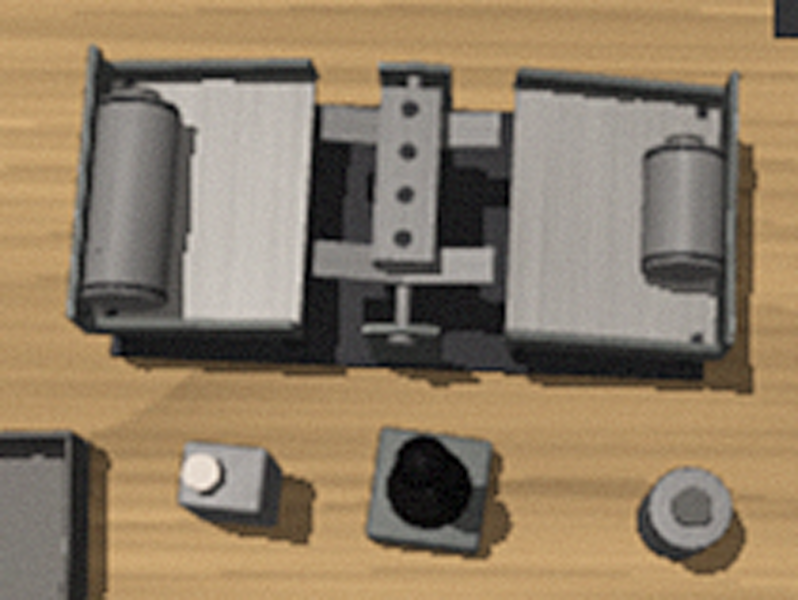

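Run:
```python
from h import *
f=lambda u,v,z:ray("top",195+u/3.8,125+v/3.75,z)[:2]
A=[f(*p,.1105) for p in[(322,108),(320,138),(500,113),(498,145),(315,242),(313,275),(493,249),(492,283)]]
A=np.array(A);print(np.round(A*1000),np.round(A.mean(0)*1000,1))
d=A[:4].mean(0)-A[4:].mean(0);print("yaw x",np.degrees(np.arctan2(d[1],d[0])),np.linalg.norm(d))
d=A[[0,1,4,5]].mean(0)-A[[2,3,6,7]].mean(0);print("yaw y",np.degrees(np.arctan2(-d[0],d[1])),np.linalg.norm(d))
B=np.array([f(*p,.113) for p in[(97,50),(72,322),(735,75),(727,345)]]);print(np.round(B*1000),B.mean(0))
for n,z in(("ball",.155),):
    print(f(429,482,z), "station", [f(*p,.036) for p in[(384,430),(490,440),(366,540),(478,553)]])
C=[f(*p,.1285) for p in[(410,108),(403,238)]];print("chan",C,np.mean(C,0))
# side check
for X in([*A.mean(0),.1],[.445,.0208,.155],[.644,.037,.1285]):print(proj("side",X),proj("top",X))
s=read_state();print(s["time"])
```

```text
[[695.  94.]
 [674.  95.]
 [694. -26.]
 [671. -25.]
 [600.  96.]
 [577.  96.]
 [598. -23.]
 [574. -23.]] [635.2  35.7]
yaw x -1.2874685810804634 0.09611707739532176
yaw y -1.1950114812939376 0.11953491846873929
[[ 733.  248.]
 [ 541.  254.]
 [ 723. -185.]
 [ 533. -178.]] [0.63268682 0.03466233]
[0.43202879 0.01481593] station [array([0.48468026, 0.05103877]), array([ 0.47881346, -0.02330004]), array([0.40619107, 0.06140253]), array([ 0.39839209, -0.01633367])]
chan [array([0.68937634, 0.03402046]), array([0.59884646, 0.03640949])] [0.6441114  0.03521498]
[350.52528303 206.6033469 ] [302.18979904 177.89542212]
[300.25848981 231.20955245] [305.49954993 248.07944794]
[353.01623297 196.53726982] [301.26710304 171.04931372]
1.3
```

```bash
cat >> h.py <<'E'
from scipy.spatial.transform import Rotation as Ro
def go(*tg):
    "each tg: (x,y,z,yawdeg of tool y)"
    s=read_state();p=s["eef_pos"];R=s["orientation"]
    print("t",round(s["time"],2),"pos",np.round(p,4),"yaw_y",round(np.degrees(np.arctan2(R[1,1],R[0,1])),1),"open",round(s["opening"],4),"F",np.round(s["contact_force"],1),"q7",round(s["q"][6],1))
    for x,y,z,a in tg:
        a=np.radians(a);Y=np.array([np.cos(a),np.sin(a),0]);Z=np.array([0,0,-1.]);T=np.c_[np.cross(Y,Z),Y,Z]
        print("d_cm",np.round(R.T@(np.array([x,y,z])-p)*100,2),"rot",np.round(Ro.from_matrix(R.T@T).as_rotvec(degrees=True),2))
E
python3 -c "
from h import *
go((.64,.035,.19,88.7),(.64,.035,.095,88.7))"
```

```text
t 1.3 pos [0.2637 0.5941 0.2313] yaw_y 66.1 open 0.0853 F [-0.1 -0.5 -0.4] q7 -3.4
d_cm [-57.08 -35.83   4.13] rot [ -0.    -0.   -22.64]
d_cm [-57.08 -35.83  13.63] rot [ -0.    -0.   -22.64]
```

{"op": "jog_arm", "data": {
  "delta_pos": [
    [-57.1,-35.8,2],
    [-57.1,-35.8,2],
    [-57.1,-35.8,2],
    [-57.1,-35.8,2],
    [-57.1,-35.8,2],
    [-57.1,-35.8,2],
    [-57.1,-35.8,2],
    [-57.1,-35.8,2]
  ],
  "angular": [
    [0,0,-22.6],
    [0,0,-22.6],
    [0,0,-22.6],
    [0,0,-22.6],
    [0,0,-22.6],
    [0,0,-22.6],
    [0,0,-22.6],
    [0,0,-22.6]
  ],
  "grip": 1,
  "force": 60
}}

```text
time: 1.97
eef_pos: [0.4504, 0.3165, 0.2218]
orientation: [[-1.0, 0.023, 0.0], [0.023, 1.0, 0.001], [-0.0, 0.001, -1.0]]
contact_force: [1.2, 0.0, -0.7]
opening: 0.0852
```

```bash
python3 -c "
from h import *
go((.64,.035,.19,88.7),(.64,.035,.095,88.7))"
```

```text
t 1.97 pos [0.4504 0.3165 0.2218] yaw_y 88.7 open 0.0852 F [ 1.2  0.  -0.7] q7 50.2
d_cm [-19.62 -27.7    3.17] rot [ 0.03  0.02 -0.04]
d_cm [-19.61 -27.7   12.67] rot [ 0.03  0.02 -0.04]
```

{"op": "jog_arm", "data": {
  "delta_pos": [
    [-19.6,-27.7,3.2],
    [-19.6,-27.7,3.2],
    [-19.6,-27.7,3.2],
    [-19.6,-27.7,3.2],
    [-19.6,-27.7,3.2],
    [-19.6,-27.7,3.2],
    [-19.6,-27.7,3.2],
    [-19.6,-27.7,3.2]
  ],
  "angular": [
    [0,0,0],
    [0,0,0],
    [0,0,0],
    [0,0,0],
    [0,0,0],
    [0,0,0],
    [0,0,0],
    [0,0,0]
  ]
}}

```text
time: 2.63
eef_pos: [0.6357, 0.0413, 0.1903]
orientation: [[-1.0, 0.023, 0.001], [0.023, 1.0, 0.0], [-0.001, 0.0, -1.0]]
contact_force: [0.3, 0.2, 0.8]
opening: 0.0854
```

```bash
python3 -c "
from h import *
go((.64,.035,.19,88.7),(.64,.035,.095,88.7))"
```

```text
t 2.63 pos [0.6357 0.0413 0.1903] yaw_y 88.7 open 0.0854 F [0.3 0.2 0.8] q7 87.0
d_cm [-0.44 -0.62  0.03] rot [ 0.01  0.03 -0.02]
d_cm [-0.44 -0.63  9.53] rot [ 0.01  0.03 -0.02]
```

{"op": "jog_arm", "data": {
  "delta_pos": [
    [0,0,3],
    [0,0,3],
    [0,0,3]
  ],
  "angular": [
    [0,0,0],
    [0,0,0],
    [0,0,0]
  ]
}}

```text
time: 2.88
eef_pos: [0.6338, 0.043, 0.1589]
orientation: [[-1.0, 0.024, -0.003], [0.024, 1.0, -0.0], [0.003, -0.0, -1.0]]
contact_force: [0.1, 0.2, 0.3]
opening: 0.0854
```

Run:
```python
from h import *
go((.64,.035,.095,88.7))
cv2.imwrite("pics/s1.png",camera("side")[100:340,220:540]); cv2.imwrite("pics/t1.png",camera("top")[100:340,160:480])
```

```text
t 2.88 pos [0.6338 0.043  0.1589] yaw_y 88.6 open 0.0854 F [0.1 0.2 0.3] q7 87.2
d_cm [-0.66 -0.78  6.39] rot [-0.03 -0.19 -0.07]
```

View pics/s1.png

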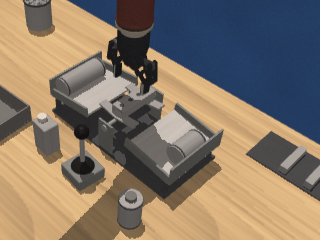

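The gripper is over the channel in the side view, with the fingers on either side of it. I'll correct the offset while descending.

{"op": "jog_arm", "data": {
  "delta_pos": [
    [-0.6,-0.8,1.5],
    [-0.6,-0.8,4],
    [-0.6,-0.8,6.4],
    [-0.6,-0.8,6.4],
    [-0.6,-0.8,6.4]
  ],
  "angular": [
    [0,-0.2,0],
    [0,-0.2,0],
    [0,-0.2,0],
    [0,-0.2,0],
    [0,-0.2,0]
  ]
}}

```text
time: 3.4
eef_pos: [0.6403, 0.0363, 0.0969]
orientation: [[-1.0, 0.022, 0.003], [0.022, 1.0, 0.0], [-0.003, 0.0, -1.0]]
contact_force: [0.5, 0.2, 0.5]
opening: 0.0855
```

{"op": "jog_arm", "data": {
  "delta_pos": [
    [0,0,0],
    [0,0,0],
    [0,0,0],
    [0,0,0],
    [0,0,0],
    [0,0,0]
  ],
  "angular": [
    [0,0,0],
    [0,0,0],
    [0,0,0],
    [0,0,0],
    [0,0,0],
    [0,0,0]
  ],
  "grip": -1,
  "force": 50
}}

```text
time: 3.9
eef_pos: [0.6414, 0.0351, 0.0977]
orientation: [[-1.0, 0.023, 0.005], [0.023, 1.0, 0.001], [-0.005, 0.001, -1.0]]
contact_force: [-2.0, 0.2, 5.8]
opening: 0.0395
```

Run:
```python
from h import *
go((.64,.035,.2,88.7),(.405,.344,.2,2.6))
```

```text
t 3.9 pos [0.6414 0.0351 0.0977] yaw_y 88.7 open 0.0395 F [-2.   0.2  5.8] q7 89.2
d_cm [ 8.000e-02 -1.000e-02 -1.023e+01] rot [ 0.04  0.31 -0.03]
d_cm [ 24.3   30.34 -10.34] rot [ 0.26  0.22 86.07]
```

{"op": "jog_arm", "data": {
  "delta_pos": [
    [0,0,-3],
    [0,0,-6],
    [0,0,-9],
    [3,4,-10],
    [6,8,-10],
    [24.3,30.3,-10],
    [24.3,30.3,-10],
    [24.3,30.3,-10]
  ],
  "angular": [
    [0,0,0],
    [0,0,0],
    [0,0,0],
    [0,0,7],
    [0,0,14],
    [0,0,21],
    [0,0,28],
    [0,0,35]
  ]
}}

```text
time: 4.57
eef_pos: [0.5252, 0.1883, 0.1956]
orientation: [[-0.826, 0.563, 0.004], [0.563, 0.826, 0.0], [-0.003, 0.002, -1.0]]
contact_force: [1.4, -0.2, -1.6]
opening: 0.0392
```

Run:
```python
from h import *
go((.405,.344,.2,2.6))
```

```text
t 4.57 pos [0.5252 0.1883 0.1956] yaw_y 55.7 open 0.0392 F [ 1.4 -0.2 -1.6] q7 34.7
d_cm [18.7   6.1  -0.48] rot [ 0.19  0.09 53.13]
```

{"op": "jog_arm", "data": {
  "delta_pos": [
    [18.7,6.1,-0.5],
    [18.7,6.1,-0.5],
    [18.7,6.1,-0.5],
    [18.7,6.1,-0.5],
    [18.7,6.1,-0.5],
    [18.7,6.1,-0.5],
    [18.7,6.1,-0.5],
    [18.7,6.1,-0.5]
  ],
  "angular": [
    [0,0,53],
    [0,0,53],
    [0,0,53],
    [0,0,53],
    [0,0,53],
    [0,0,53],
    [0,0,53],
    [0,0,53]
  ]
}}

```text
time: 5.23
eef_pos: [0.4043, 0.3433, 0.2]
orientation: [[-0.053, 0.999, 0.003], [0.999, 0.053, -0.0], [-0.0, 0.003, -1.0]]
contact_force: [0.1, -0.3, -1.2]
opening: 0.0394
```

Run:
```python
from h import *
go((.405,.344,.06,2.6),(.405,.344,.012,2.6))
cv2.imwrite("pics/t2.png",camera("top")[180:330,100:300])
```

```text
t 5.23 pos [0.4043 0.3433 0.2   ] yaw_y 3.0 open 0.0394 F [ 0.1 -0.3 -1.2] q7 -40.6
d_cm [ 0.07  0.03 14.  ] rot [0.18 0.01 0.42]
d_cm [7.00e-02 1.00e-02 1.88e+01] rot [0.18 0.01 0.42]
```

View pics/t2.png

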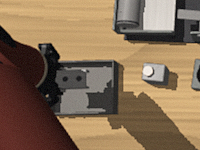

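{"op": "jog_arm", "data": {
  "delta_pos": [
    [0.4,0,4],
    [0.6,0,8],
    [0.6,0,12],
    [0.6,0,15],
    [0.6,0,17.5],
    [0.6,0,19],
    [0.6,0,19],
    [0.6,0,19]
  ],
  "angular": [
    [0,0,0],
    [0,0,0],
    [0,0,0],
    [0,0,0],
    [0,0,0],
    [0,0,0],
    [0,0,0],
    [0,0,0]
  ]
}}

```text
time: 5.95
eef_pos: [0.4058, 0.3476, 0.0098]
orientation: [[-0.057, 0.998, 0.003], [0.998, 0.057, -0.001], [-0.001, 0.003, -1.0]]
contact_force: [1.0, 0.2, -1.5]
opening: 0.039
```

{"op": "jog_arm", "data": {
  "delta_pos": [
    [0,0,0],
    [0,0,0],
    [0,0,0],
    [0,0,0]
  ],
  "angular": [
    [0,0,0],
    [0,0,0],
    [0,0,0],
    [0,0,0]
  ],
  "grip": 0.5
}}

```text
time: 6.28
eef_pos: [0.4065, 0.3488, 0.0112]
orientation: [[-0.056, 0.998, 0.005], [0.998, 0.056, 0.002], [0.001, 0.005, -1.0]]
contact_force: [0.5, 0.3, -0.0]
opening: 0.064
```

{"op": "jog_arm", "data": {
  "delta_pos": [
    [0,0,-4],
    [0,0,-8],
    [0,0,-12],
    [0,0,-16],
    [0,0,-19],
    [0,0,-19]
  ],
  "angular": [
    [0,0,0],
    [0,0,0],
    [0,0,0],
    [0,0,0],
    [0,0,0],
    [0,0,0]
  ]
}}

```text
time: 6.78
eef_pos: [0.4077, 0.3504, 0.2076]
orientation: [[-0.056, 0.998, 0.011], [0.998, 0.056, 0.009], [0.008, 0.011, -1.0]]
contact_force: [1.4, 0.4, -0.3]
opening: 0.0639
```

Run:
```python
from h import *
go((.407,-.316,.2,26.2))
cv2.imwrite("pics/s3.png",camera("side")[100:340,120:440])
```

```text
t 6.78 pos [0.4077 0.3504 0.2076] yaw_y 3.2 open 0.0639 F [ 1.4  0.4 -0.3] q7 -40.6
d_cm [-66.53  -3.79   0.18] rot [  0.72  -0.33 -23.  ]
```

View pics/s3.png

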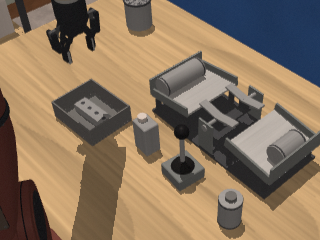

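The channel lies flat in the box in the side view (box at about (90,110) in the crop). Next is the tin, so I'll check the jug clearance.

Run:
```python
from h import *
print(ray("top",469,309,.128)[:2], ray("side",394.5,389,.128)[:2])
print("spout px",proj("top",[.407-.44*.075,-.317+.9*.075,.028]),"other",proj("top",[.407+.44*.075,-.317-.9*.075,.028]))
im=cv2.imread("pics/top0.png")[235:335,390:490];cv2.imwrite("pics/c4.png",cv2.resize(im,None,fx=5,fy=5,interpolation=2))
```

```text
[ 0.30862735 -0.37253984] [ 0.30938067 -0.37697734]
spout px [408.87107226 283.47971539] other [459.08520486 259.55256339]
```

View pics/c4.png

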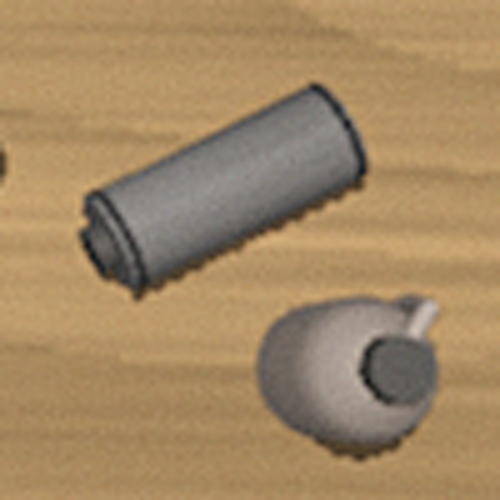

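{"op": "jog_arm", "data": {
  "delta_pos": [
    [-66.5,-3.8,0],
    [-66.5,-3.8,0],
    [-66.5,-3.8,0],
    [-66.5,-3.8,0],
    [-66.5,-3.8,0],
    [-66.5,-3.8,0],
    [-66.5,-3.8,0],
    [-66.5,-3.8,0]
  ],
  "angular": [
    [0.7,-0.3,-23],
    [0.7,-0.3,-23],
    [0.7,-0.3,-23],
    [0.7,-0.3,-23],
    [0.7,-0.3,-23],
    [0.7,-0.3,-23],
    [0.7,-0.3,-23],
    [0.7,-0.3,-23]
  ],
  "grip": 0.75
}}

```text
time: 7.5
eef_pos: [0.4039, 0.0128, 0.1993]
orientation: [[-0.442, 0.897, -0.008], [0.897, 0.442, -0.008], [-0.004, -0.01, -1.0]]
contact_force: [0.6, 1.1, -0.0]
opening: 0.0747
```

Run:
```python
from h import *
print(ray("top",390+229/5,235+187/5,.03)[:2])
go((.409,-.318,.2,26.2),(.409,-.318,.008,26.2))
```

```text
[ 0.4043835 -0.3209388]
t 7.5 pos [0.4039 0.0128 0.1993] yaw_y 26.2 open 0.0747 F [ 0.6  1.1 -0. ] q7 10.8
d_cm [-29.9  -14.16   0.19] rot [-0.59  0.2   0.03]
d_cm [-29.83 -13.97  19.39] rot [-0.59  0.2   0.03]
```

{"op": "jog_arm", "data": {
  "delta_pos": [
    [-29.8,-14.1,0],
    [-29.8,-14.1,0],
    [-29.8,-14.1,0],
    [-29.8,-14.1,0],
    [-29.8,-14.1,0],
    [-29.8,-14.1,0],
    [-29.8,-14.1,0],
    [-29.8,-14.1,0]
  ],
  "angular": [
    [-0.6,0.2,0],
    [-0.6,0.2,0],
    [-0.6,0.2,0],
    [-0.6,0.2,0],
    [-0.6,0.2,0],
    [-0.6,0.2,0],
    [-0.6,0.2,0],
    [-0.6,0.2,0]
  ]
}}

```text
time: 8.17
eef_pos: [0.4093, -0.3159, 0.2033]
orientation: [[-0.442, 0.897, 0.004], [0.897, 0.442, -0.0], [-0.002, 0.004, -1.0]]
contact_force: [0.6, 1.2, 0.7]
opening: 0.0745
```

{"op": "jog_arm", "data": {
  "delta_pos": [
    [0,0,3],
    [0,0,6],
    [0,0,6]
  ],
  "angular": [
    [0,0,0],
    [0,0,0],
    [0,0,0]
  ]
}}

```text
time: 8.42
eef_pos: [0.4068, -0.312, 0.1376]
orientation: [[-0.44, 0.898, -0.007], [0.898, 0.44, 0.001], [0.005, -0.006, -1.0]]
contact_force: [-1.3, 0.6, -0.7]
opening: 0.0751
```

Run:
```python
from h import *
go((.407,-.319,.008,26.2))
im=camera("side")[290:450,320:480];cv2.imwrite("pics/s5.png",cv2.resize(im,None,fx=3.5,fy=3.5))
for d in silhouettes("tin_mid","side")[:1]:print(d["p"],d["extent"])
```

```text
t 8.42 pos [ 0.4068 -0.312   0.1376] yaw_y 26.1 open 0.0751 F [-1.3  0.6 -0.7] q7 72.4
d_cm [-0.7  -0.21 12.96] rot [-0.35 -0.26 -0.07]
0.57 [360.4, 344.4, 434.3, 388.2]
```

View pics/s5.png

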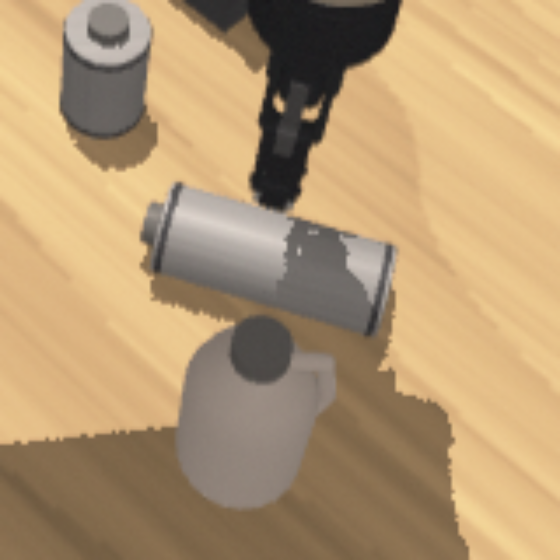

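The fingers are lined up across the tin's middle, and the jug is clear at the bottom of the crop, so I'll descend.

{"op": "jog_arm", "data": {
  "delta_pos": [
    [-0.6,-0.1,2],
    [-0.6,-0.1,5],
    [-0.6,-0.1,8],
    [-0.6,-0.1,11],
    [-0.6,-0.1,12.9],
    [-0.6,-0.1,12.9],
    [-0.6,-0.1,12.9]
  ],
  "angular": [
    [0,0,0],
    [0,0,0],
    [0,0,0],
    [0,0,0],
    [0,0,0],
    [0,0,0],
    [0,0,0]
  ]
}}

```text
time: 9.1
eef_pos: [0.4127, -0.3191, 0.0151]
orientation: [[-0.442, 0.897, 0.002], [0.897, 0.442, -0.0], [-0.001, 0.001, -1.0]]
contact_force: [-0.8, 0.3, 1.0]
opening: 0.0746
```

{"op": "jog_arm", "data": {
  "delta_pos": [
    [0,0,0],
    [0,0,0],
    [0,0,0],
    [0,0,0],
    [0,0,0]
  ],
  "angular": [
    [0,0,0],
    [0,0,0],
    [0,0,0],
    [0,0,0],
    [0,0,0]
  ],
  "grip": -1,
  "force": 50
}}

```text
time: 9.52
eef_pos: [0.4132, -0.3199, 0.0161]
orientation: [[-0.442, 0.897, 0.004], [0.897, 0.442, -0.001], [-0.002, 0.003, -1.0]]
contact_force: [-3.7, 1.7, 13.5]
opening: 0.0547
```

Run:
```python
from h import *
go((.407,-.319,.2,26.2),(.635,.036,.2,88.7))
```

```text
t 9.52 pos [ 0.4132 -0.3199  0.0161] yaw_y 26.2 open 0.0547 F [-3.7  1.7 13.5] q7 83.8
d_cm [  0.31  -0.46 -18.39] rot [0.19 0.13 0.02]
d_cm [ 22.08  35.68 -18.32] rot [  0.1    0.23 -62.48]
```

{"op": "jog_arm", "data": {
  "delta_pos": [
    [0,0,0],
    [0,0,0],
    [0,0,0],
    [0,0,0.4],
    [0,-0.2,0.9],
    [0,-0.2,0.9]
  ],
  "angular": [
    [0,0,0],
    [0,0,0],
    [0,0,0],
    [0,0,0],
    [0,0,0],
    [0,0,0]
  ],
  "grip": 0.75
}}

```text
time: 10.02
eef_pos: [0.4092, -0.3197, 0.0036]
orientation: [[-0.441, 0.897, -0.001], [0.897, 0.441, 0.0], [0.001, -0.0, -1.0]]
contact_force: [-0.9, 0.2, 0.8]
opening: 0.0748
```

{"op": "jog_arm", "data": {
  "delta_pos": [
    [0,0,0],
    [0,0,0],
    [0,0,0],
    [0,0,0],
    [0,0,0]
  ],
  "angular": [
    [0,0,0],
    [0,0,0],
    [0,0,0],
    [0,0,0],
    [0,0,0]
  ],
  "grip": -1
}}

```text
time: 10.43
eef_pos: [0.41, -0.3201, 0.0047]
orientation: [[-0.441, 0.897, 0.001], [0.897, 0.441, -0.0], [-0.0, 0.001, -1.0]]
contact_force: [-0.5, 1.2, 4.1]
opening: 0.0547
```

Run:
```python
from h import *
go((.407,-.319,.2,26.2),(.635,.036,.2,88.7))
```

```text
t 10.43 pos [ 0.41   -0.3201  0.0047] yaw_y 26.2 open 0.0547 F [-0.5  1.2  4.1] q7 84.7
d_cm [  0.22  -0.21 -19.53] rot [ 0.03  0.02 -0.  ]
d_cm [ 22.01  35.92 -19.52] rot [ 2.00e-02  4.00e-02 -6.25e+01]
```

{"op": "jog_arm", "data": {
  "delta_pos": [
    [0,0,-4],
    [0,0,-8],
    [0,0,-12],
    [0,0,-16],
    [1.5,2.5,-19.5],
    [4,6,-21],
    [6,9,-21],
    [9,12,-21]
  ],
  "angular": [
    [0,0,0],
    [0,0,0],
    [0,0,0],
    [0,0,0],
    [0,0,-7],
    [0,0,-14],
    [0,0,-21],
    [0,0,-28]
  ]
}}

```text
time: 11.1
eef_pos: [0.4788, -0.1869, 0.2158]
orientation: [[-0.814, 0.581, 0.004], [0.581, 0.814, 0.0], [-0.003, 0.003, -1.0]]
contact_force: [1.7, -0.1, -4.9]
opening: 0.0549
```

Run:
```python
from h import *
go((.635,.036,.21,88.7))
```

```text
t 11.1 pos [ 0.4788 -0.1869  0.2158] yaw_y 54.5 open 0.0549 F [ 1.7 -0.1 -4.9] q7 75.5
d_cm [ 0.23 27.21  0.65] rot [  0.09   0.22 -34.2 ]
```

{"op": "jog_arm", "data": {
  "delta_pos": [
    [0.2,27.2,0.6],
    [0.2,27.2,0.6],
    [0.2,27.2,0.6],
    [0.2,27.2,0.6],
    [0.2,27.2,0.6],
    [0.2,27.2,0.6],
    [0.2,27.2,0.6],
    [0.2,27.2,0.6]
  ],
  "angular": [
    [0,0.2,-34.2],
    [0,0.2,-34.2],
    [0,0.2,-34.2],
    [0,0.2,-34.2],
    [0,0.2,-34.2],
    [0,0.2,-34.2],
    [0,0.2,-34.2],
    [0,0.2,-34.2]
  ]
}}

```text
time: 11.77
eef_pos: [0.6362, 0.0409, 0.2062]
orientation: [[-1.0, 0.02, -0.005], [0.02, 1.0, 0.001], [0.005, 0.001, -1.0]]
contact_force: [-1.0, 0.5, -4.2]
opening: 0.0548
```

{"op": "jog_arm", "data": {
  "delta_pos": [
    [0,0,0]
  ],
  "angular": [
    [0,0,0]
  ]
}}

```text
time: 11.85
eef_pos: [0.6345, 0.0352, 0.2069]
orientation: [[-1.0, 0.025, -0.005], [0.025, 1.0, -0.001], [0.005, -0.001, -1.0]]
contact_force: [0.1, -1.4, -4.1]
opening: 0.0546
```

Run:
```python
from h import *
go((.635,.036,.15,88.7),(.635,.036,.107,88.7))
im=camera("top")[125:285,195:405];cv2.imwrite("pics/t6.png",cv2.resize(im,None,fx=3,fy=3))
im=camera("side")[130:310,240:460];cv2.imwrite("pics/s6.png",cv2.resize(im,None,fx=3,fy=3))
for d in silhouettes("tin_mid","top")[:2]:print(d["p"],d["extent"],rect("top",np.asarray(d["pixels"]),.235))
```

```text
t 11.85 pos [0.6345 0.0352 0.2069] yaw_y 88.5 open 0.0546 F [ 0.1 -1.4 -4.1] q7 95.7
d_cm [-0.08  0.09  5.69] rot [-0.04 -0.29 -0.15]
d_cm [-0.1   0.09  9.99] rot [-0.04 -0.29 -0.15]
0.73 [301.5, 159.8, 312.6, 196.3] (array([590.3,  19.7,  80.4,  20.8]), -2.7)
```

View pics/t6.png

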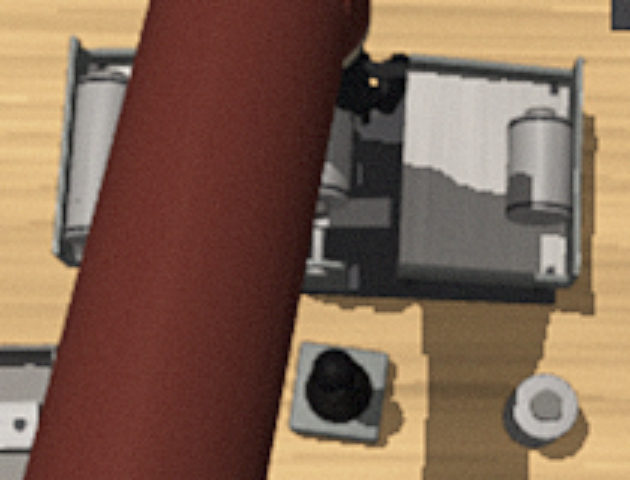

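View pics/s6.png

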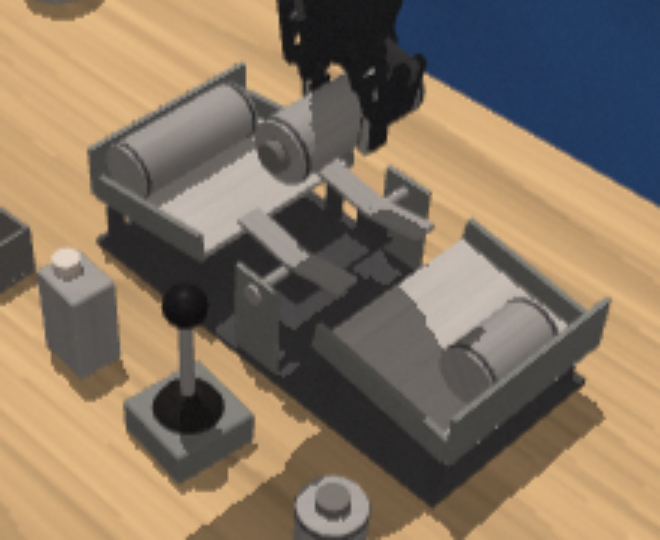

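The tin is held above the cradle along its axis, with the spout end towards the robot at about (272,152) in the crop. I'll check how far along x it sits.

Run:
```python
from h import *
z=.2069+.023
print(ray("side",240+271/3,130+151/3,z), "expect spout end x ~.555, y .036")
```

```text
[0.55993444 0.03837172 0.2299    ] expect spout end x ~.555, y .036
```

{"op": "jog_arm", "data": {
  "delta_pos": [
    [0,0,3],
    [0,0,6],
    [0,0,8],
    [0,0,9],
    [0,0,9.6],
    [0,0,9.8],
    [0,0,9.8]
  ],
  "angular": [
    [0,-0.3,0],
    [0,-0.3,0],
    [0,-0.3,0],
    [0,-0.3,0],
    [0,-0.3,0],
    [0,-0.3,0],
    [0,-0.3,0]
  ]
}}

```text
time: 12.58
eef_pos: [0.6348, 0.0333, 0.1115]
orientation: [[-1.0, 0.029, 0.004], [0.029, 1.0, 0.001], [-0.004, 0.001, -1.0]]
contact_force: [-0.3, 0.6, -4.1]
opening: 0.0548
```

Run:
```python
from h import *
go((.635,.036,.15,88.7),(.635,.036,.107,88.7))
im=camera("side")[130:310,240:460];cv2.imwrite("pics/s7.png",cv2.resize(im,None,fx=3,fy=3))
```

```text
t 12.58 pos [0.6348 0.0333 0.1115] yaw_y 88.4 open 0.0548 F [-0.3  0.6 -4.1] q7 98.5
d_cm [-0.03  0.28 -3.85] rot [ 0.06  0.21 -0.34]
d_cm [-0.01  0.27  0.45] rot [ 0.06  0.21 -0.34]
```

View pics/s7.png

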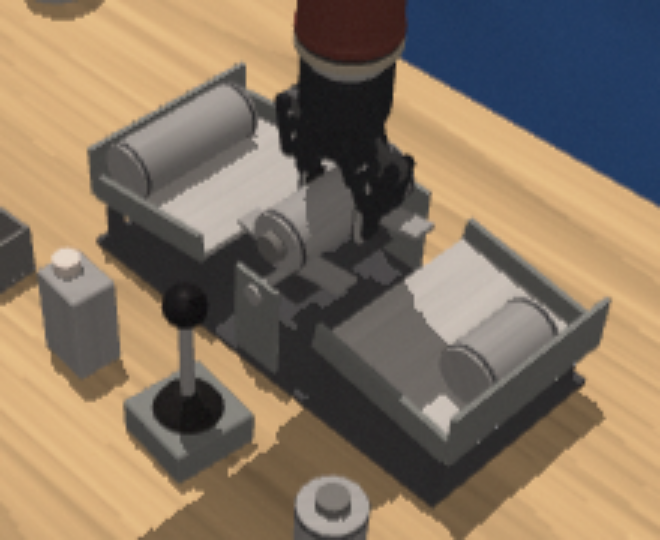

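The tin is just above the V rests. I'll lower it the last few millimetres.

{"op": "jog_arm", "data": {
  "delta_pos": [
    [0,0.2,0.3],
    [0,0.2,0.6],
    [0,0.2,0.6],
    [0,0.2,0.6]
  ],
  "angular": [
    [0,0,0],
    [0,0,0],
    [0,0,0],
    [0,0,0]
  ]
}}

```text
time: 12.97
eef_pos: [0.6351, 0.0362, 0.1053]
orientation: [[-1.0, 0.028, 0.004], [0.028, 1.0, 0.002], [-0.004, 0.002, -1.0]]
contact_force: [2.0, 0.6, -1.5]
opening: 0.0549
```

Contact has taken up part of the weight, so I'll release and let it settle.

{"op": "jog_arm", "data": {
  "delta_pos": [
    [0,0,0.1],
    [0,0,0.1],
    [0,0,0.1],
    [0,0,0.1]
  ],
  "angular": [
    [0,0,0],
    [0,0,0],
    [0,0,0],
    [0,0,0]
  ],
  "grip": 0.8
}}

```text
time: 13.3
eef_pos: [0.6345, 0.0355, 0.1038]
orientation: [[-1.0, 0.028, 0.003], [0.028, 1.0, 0.001], [-0.003, 0.001, -1.0]]
contact_force: [0.4, 0.2, -0.0]
opening: 0.077
```

{"op": "jog_arm", "data": {
  "delta_pos": [
    [0,0,-1],
    [0,0,-3],
    [0,0,-6],
    [0,0,-9],
    [0,0,-13],
    [0,0,-16],
    [0,0,-16]
  ],
  "angular": [
    [0,0,0],
    [0,0,0],
    [0,0,0],
    [0,0,0],
    [0,0,0],
    [0,0,0],
    [0,0,0]
  ]
}}

```text
time: 13.88
eef_pos: [0.6366, 0.0347, 0.2714]
orientation: [[-1.0, 0.029, 0.012], [0.029, 1.0, 0.002], [-0.012, 0.003, -1.0]]
contact_force: [0.8, -0.2, 0.0]
opening: 0.0769
```

Run:
```python
from h import *
go((.445,.02,.25,83.5))
im=camera("side")[130:310,240:460];cv2.imwrite("pics/s8.png",cv2.resize(im,None,fx=3,fy=3))
```

```text
t 13.88 pos [0.6366 0.0347 0.2714] yaw_y 88.4 open 0.0769 F [ 0.8 -0.2  0. ] q7 94.2
d_cm [19.13 -2.02  1.9 ] rot [0.19 0.67 4.85]
```

View pics/s8.png

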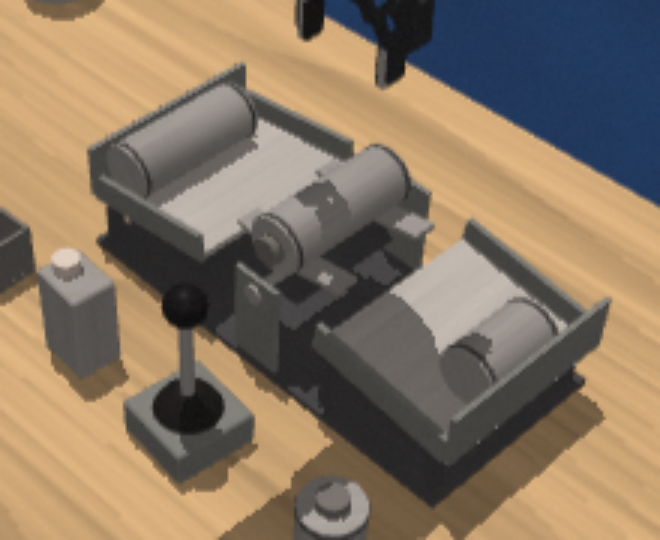

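The tin lies lengthwise in the cradle. Next I'll locate the ball from both views.

Run:
```python
from h import *
print(ray("side",240+184.5/3,130+306/3,.155),ray("top",304.5,248.2,.155))
# top image: station square edges & V yaw
a=[ray("top",195+u/3.8,125+v/3.75,.036)[:2] for u,v in[(384,430),(490,440),(366,540),(478,553)]]
print(np.mean(a,0))
im=camera("top")[225:285,275:335];cv2.imwrite("pics/t8.png",cv2.resize(im,None,fx=8,fy=8,interpolation=2))
```

```text
[0.44530374 0.01691977 0.155     ] [0.44466851 0.02316746 0.155     ]
[0.44201922 0.0182019 ]
```

View pics/t8.png

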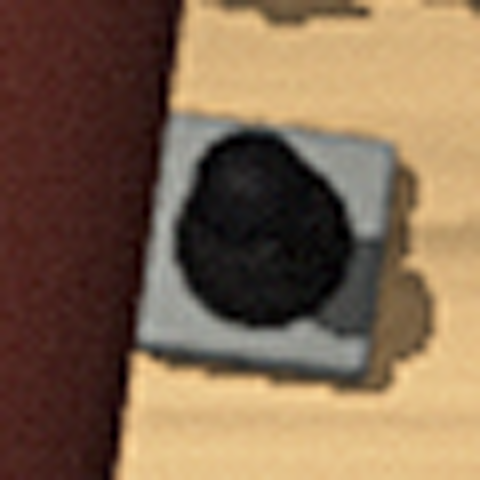

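{"op": "jog_arm", "data": {
  "delta_pos": [
    [19.1,-2,3],
    [19.1,-2,3],
    [19.1,-2,3],
    [19.1,-2,3],
    [19.1,-2,3],
    [19.1,-2,3],
    [19.1,-2,3],
    [19.1,-2,3]
  ],
  "angular": [
    [0.2,0.6,5.2],
    [0.2,0.6,5.2],
    [0.2,0.6,5.2],
    [0.2,0.6,5.2],
    [0.2,0.6,5.2],
    [0.2,0.6,5.2],
    [0.2,0.6,5.2],
    [0.2,0.6,5.2]
  ],
  "grip": 0.4,
  "force": 20
}}

```text
time: 14.65
eef_pos: [0.4426, 0.0212, 0.2331]
orientation: [[-0.993, 0.118, -0.008], [0.118, 0.993, -0.001], [0.008, -0.002, -1.0]]
contact_force: [0.5, -0.3, 0.5]
opening: 0.0601
```

Run:
```python
from h import *
go((.445,.02,.126,83.2))
```

```text
t 14.65 pos [0.4426 0.0212 0.2331] yaw_y 83.2 open 0.0601 F [ 0.5 -0.3  0.5] q7 66.7
d_cm [-0.33 -0.08 10.71] rot [-0.11 -0.45  0.04]
```

{"op": "jog_arm", "data": {
  "delta_pos": [
    [-0.3,-0.1,3],
    [-0.3,-0.1,5],
    [-0.3,-0.1,7],
    [-0.3,-0.1,9],
    [-0.3,-0.1,10.7],
    [-0.3,-0.1,10.7],
    [-0.3,-0.1,10.7]
  ],
  "angular": [
    [0,-0.4,0],
    [0,-0.4,0],
    [0,-0.4,0],
    [0,-0.4,0],
    [0,-0.4,0],
    [0,-0.4,0],
    [0,-0.4,0]
  ]
}}

```text
time: 15.23
eef_pos: [0.4448, 0.0186, 0.1257]
orientation: [[-0.993, 0.119, -0.003], [0.119, 0.993, -0.007], [0.002, -0.007, -1.0]]
contact_force: [-0.2, 0.0, 0.9]
opening: 0.0594
```

Run:
```python
from h import *
go((.445,.02,.126,83.2),(.445+.055*.118,.02+.055*.993,.12,83.2))
im=camera("side")[130:310,240:460];cv2.imwrite("pics/s9.png",cv2.resize(im,None,fx=3,fy=3))
```

```text
t 15.23 pos [0.4448 0.0186 0.1257] yaw_y 83.1 open 0.0594 F [-0.2  0.   0.9] q7 73.3
d_cm [ 0.    0.14 -0.03] rot [-0.41 -0.12 -0.06]
d_cm [0.01 5.64 0.53] rot [-0.41 -0.12 -0.06]
```

View pics/s9.png

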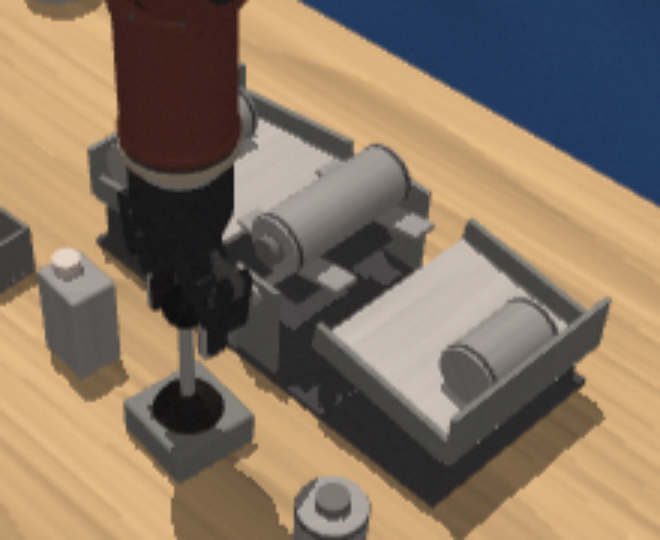

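The fingers straddle the ball, so I'll push towards +y, the long tin's side.

{"op": "jog_arm", "data": {
  "delta_pos": [
    [0,0.8,0],
    [0,1.4,0],
    [0,2.0,0],
    [0,2.6,0.1],
    [0,3.2,0.2],
    [0,3.8,0.3],
    [0,4.4,0.4],
    [0,5.0,0.5]
  ],
  "angular": [
    [0,0,0],
    [0,0,0],
    [0,0,0],
    [0,0,0],
    [0,0,0],
    [0,0,0],
    [0,0,0],
    [0,0,0]
  ]
}}

```text
time: 15.95
eef_pos: [0.4506, 0.0694, 0.1209]
orientation: [[-0.993, 0.119, -0.001], [0.119, 0.993, -0.003], [0.001, -0.003, -1.0]]
contact_force: [-0.3, -3.8, 3.4]
opening: 0.0597
```

{"op": "jog_arm", "data": {
  "delta_pos": [
    [0,0.4,0],
    [0,0.8,0.1],
    [0,0.8,0.1],
    [0,0.8,0.1],
    [0,0.8,0.1],
    [0,0.8,0.1],
    [0,0.8,0.1],
    [0,0.8,0.1]
  ],
  "angular": [
    [0,0,0],
    [0,0,0],
    [0,0,0],
    [0,0,0],
    [0,0,0],
    [0,0,0],
    [0,0,0],
    [0,0,0]
  ]
}}

```text
time: 16.62
eef_pos: [0.4513, 0.0762, 0.1199]
orientation: [[-0.993, 0.119, -0.002], [0.119, 0.993, -0.003], [0.001, -0.003, -1.0]]
contact_force: [0.0, -6.3, 0.3]
opening: 0.0599
```

Run:
```python
from h import *
go((.445,.02,.126,83.2))
im=camera("side")[130:310,240:460];cv2.imwrite("pics/s10.png",cv2.resize(im,None,fx=3,fy=3))
```

```text
t 16.62 pos [0.4513 0.0762 0.1199] yaw_y 83.2 open 0.0599 F [ 0.  -6.3  0.3] q7 69.5
d_cm [-0.04 -5.66 -0.6 ] rot [-0.19 -0.07 -0.05]
```

View pics/s10.png

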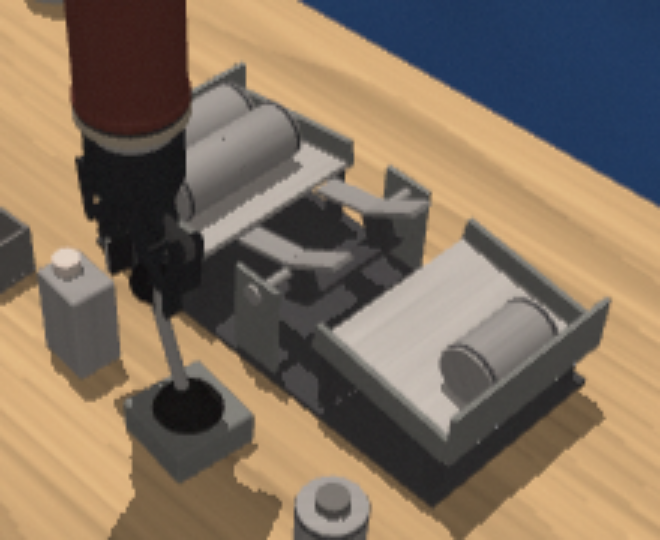

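The tin has rolled down next to the long tin. I'll hold the stick for another 2 s or so while it settles.

{"op": "jog_arm", "data": {
  "delta_pos": [
    [0,0,0],
    [0,0,0],
    [0,0,0],
    [0,0,0],
    [0,0,0],
    [0,0,0],
    [0,0,0],
    [0,0,0]
  ],
  "angular": [
    [0,0,0],
    [0,0,0],
    [0,0,0],
    [0,0,0],
    [0,0,0],
    [0,0,0],
    [0,0,0],
    [0,0,0]
  ]
}}

```text
time: 17.33
eef_pos: [0.4513, 0.0762, 0.1199]
orientation: [[-0.993, 0.119, -0.002], [0.119, 0.993, -0.003], [0.001, -0.003, -1.0]]
contact_force: [0.0, -6.4, 0.6]
opening: 0.0594
```

```bash
python3 -c "
from h import *
cv2.imwrite('pics/a1.png',camera('side'))"
```

{"op": "jog_arm", "data": {
  "delta_pos": [
    [0,0,0],
    [0,0,0],
    [0,0,0],
    [0,0,0],
    [0,0,0],
    [0,0,0],
    [0,0,0],
    [0,0,0]
  ],
  "angular": [
    [0,0,0],
    [0,0,0],
    [0,0,0],
    [0,0,0],
    [0,0,0],
    [0,0,0],
    [0,0,0],
    [0,0,0]
  ]
}}

```text
time: 18.05
eef_pos: [0.4513, 0.0762, 0.1198]
orientation: [[-0.993, 0.119, -0.002], [0.119, 0.993, -0.003], [0.001, -0.003, -1.0]]
contact_force: [0.7, -6.1, -0.0]
opening: 0.06
```

{"op": "jog_arm", "data": {
  "delta_pos": [
    [0,0,0],
    [0,0,0],
    [0,0,0],
    [0,0,0],
    [0,0,0],
    [0,0,0],
    [0,0,0],
    [0,0,0]
  ],
  "angular": [
    [0,0,0],
    [0,0,0],
    [0,0,0],
    [0,0,0],
    [0,0,0],
    [0,0,0],
    [0,0,0],
    [0,0,0]
  ]
}}

```text
time: 18.72
eef_pos: [0.4513, 0.0762, 0.1198]
orientation: [[-0.993, 0.119, -0.002], [0.119, 0.993, -0.003], [0.001, -0.003, -1.0]]
contact_force: [0.8, -6.1, -0.0]
opening: 0.0596
```

Run:
```python
from h import *
go((.445,.0195,.126,83.2))
a=cv2.imread('pics/a1.png');b=camera('side')
print("moved px",(np.abs(a.astype(int)-b).max(2)[140:220,260:360]>40).sum())
```

```text
t 18.72 pos [0.4513 0.0762 0.1198] yaw_y 83.2 open 0.0596 F [ 0.8 -6.1 -0. ] q7 69.5
d_cm [-0.05 -5.71 -0.6 ] rot [-0.19 -0.08 -0.05]
moved px 0
```

The tin is still. I'll return the stick to centre and then lift away.

{"op": "jog_arm", "data": {
  "delta_pos": [
    [0,-1,-0.1],
    [0,-2,-0.2],
    [0,-3,-0.3],
    [0,-4,-0.4],
    [0,-5,-0.5],
    [0,-5.7,-0.6],
    [0,-5.7,-0.6],
    [0,-5.7,-0.6]
  ],
  "angular": [
    [0,0,0],
    [0,0,0],
    [0,0,0],
    [0,0,0],
    [0,0,0],
    [0,0,0],
    [0,0,0],
    [0,0,0]
  ]
}}

```text
time: 19.43
eef_pos: [0.4448, 0.0204, 0.1263]
orientation: [[-0.993, 0.119, -0.001], [0.119, 0.993, -0.002], [0.001, -0.002, -1.0]]
contact_force: [0.4, 0.9, 1.3]
opening: 0.0598
```

{"op": "jog_arm", "data": {
  "delta_pos": [
    [0,0,0],
    [0,0,0],
    [0,0,0],
    [0,0,-2],
    [0,0,-5],
    [0,0,-9],
    [0,0,-13],
    [0,0,-16]
  ],
  "angular": [
    [0,0,0],
    [0,0,0],
    [0,0,0],
    [0,0,0],
    [0,0,0],
    [0,0,0],
    [0,0,0],
    [0,0,0]
  ]
}}

```text
time: 20.1
eef_pos: [0.4452, 0.021, 0.2892]
orientation: [[-0.993, 0.118, 0.001], [0.118, 0.993, -0.002], [-0.001, -0.001, -1.0]]
contact_force: [0.9, -0.5, -0.2]
opening: 0.0596
```

{"op": "jog_arm", "data": {
  "delta_pos": [
    [0,0,0],
    [0,0,0],
    [0,0,0],
    [0,0,0],
    [0,0,0],
    [0,0,0]
  ],
  "angular": [
    [0,0,0],
    [0,0,0],
    [0,0,0],
    [0,0,0],
    [0,0,0],
    [0,0,0]
  ]
}}

```text
time: 20.6
eef_pos: [0.4445, 0.0208, 0.2853]
orientation: [[-0.993, 0.118, -0.003], [0.118, 0.993, -0.004], [0.002, -0.004, -1.0]]
contact_force: [0.8, 0.3, -0.4]
opening: 0.0599
```

Run:
```python
from h import *
go()
cv2.imwrite("pics/s11.png",camera("side"));cv2.imwrite("pics/t11.png",camera("top"))
```

```text
t 20.6 pos [0.4445 0.0208 0.2853] yaw_y 83.2 open 0.0599 F [ 0.8  0.3 -0.4] q7 65.0
```

View pics/s11.png

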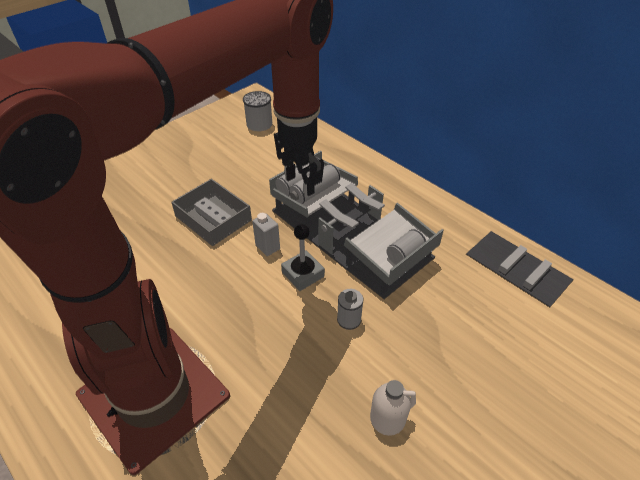

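View pics/t11.png

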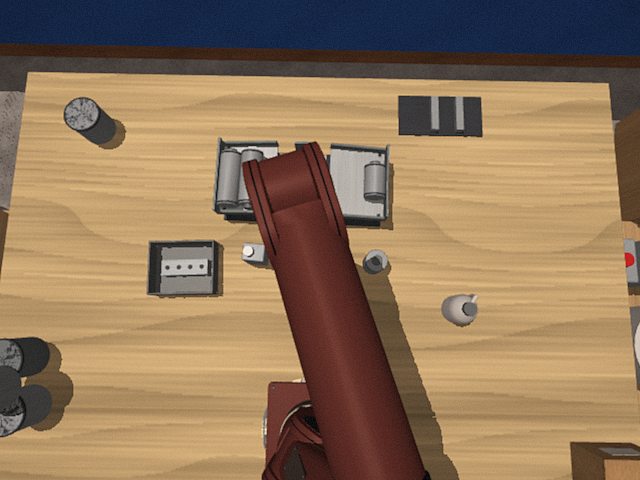

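Both views agree:
- **Channel:** lies in the box (185,267 in the top view).
- **Tin:** lies beside the long tin (250,170 in the top view).
- **Stick:** the ball is back at (301,232) in the side view, where it started.
- **Bystanders:** the jug, spare tin, oblong can and short tin haven't moved.

I'll hand the job in.

```bash
python3 -c "
from h import *
print(finish_job(), read_state()['time'])"
```

```text
the job is handed in; nothing more can be done
the job is handed in; nothing more can be done
```

The job is done and handed in, at about 21 s of the 72 s allowed. The steel channel lies flat in the grey box. The loose tin was laid lengthwise in the cradle and tipped into the +y lane beside the long tin. I held the stick over for about 2.8 s, until the tin lay still, then brought it back to centre and lifted away.

- **Last checks:** In the last pictures the tin rests against the long tin, and the stick is back at its starting position. The jug, the spare tin, the oblong can and the short tin look unmoved. A comparison of two pictures about 1.4 s apart, taken while I held the stick, showed no movement in the part of the lane in view. The gripper was clear of everything, with its contact reading at noise level. The highest contact force in the readings was about 14 N.
- **Corrected on the way:** My first grip on the tin was slightly too high, so I reopened and gripped it about 11 mm lower before lifting.
- **Not matched:** The tin's spout faces the robot, the opposite way to the tins already in the lanes, because the task did not ask for a direction.

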